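# Hang the shoe last and pull-test it

## Task

Pick the yellow shoe last up by its steel hanger and hang it on the hook of the stand. Before letting go, check that it is held: tug it straight down gently, with a steady pull of about 10 N for a second and never jerking or knocking the hook, then let go and leave it hanging still from the hook alone. Leave the green last, the polish tins, the dye bottle and the hammer where they are.

Things in the scene. Friction and masses are not known exactly. Their poses are not given: they have to be found in the camera images.
- last: yellow plastic shoe last (foot form), standing sole down, an upright steel hanger on top. Origin under the sole, below the hanger's middle; z up, y to the toe. It reaches 87 mm to -y (heel), 122 mm to +y (toe), 41 mm either way in x; 95 mm high without hanger. 0.28 to 0.44 kg, balanced under the hanger, a steel plate 8 mm thick in the plane x = 0 (faces look to +x and -x)
- last_tab (a point): where to grip the yellow last: the middle of the hanger's plain tab, 208 mm above the sole, axes as the last's. The tab is 36 mm wide (y) and 8 mm thick (x), from 172 to 230 mm above the sole. Grip across the 8 mm; keep the fingertips at least 182 mm above the sole, clear of the hook that will pass below
- last_eye (a point): peak of the eye of the yellow last, 167 mm above the sole, axes as the last's: the point that comes to rest on the hook. The eye is a window right through the hanger plate (along x) below the tab: 34 mm wide, from 101 mm above the sole to this peak; its sides are straight up to 150 mm, then slope in at 45 degrees to the peak
- stand: hook stand, fixed to the bench. Origin on the bench at the post's axis; z up; the hook points to -x. Dark foot 18 mm high, from x = -120 to 40 mm, 150 mm wide; grey post 24 mm (x) by 30 mm, 215 mm high; the hook's red clamp block reaches x = -24 mm and stands up to 6 mm above the bar's top. Hook and stand are rigid
- stand_bar (a point): nominal hanging point on the hook: 80 mm before the post's axis, 217 mm up, axes as the stand's. The hook is a level round bar 8 mm thick along the stand's x, from the post to x = -116 mm, then turned up at 45 degrees to a tip at x = -132 mm, 12 mm above the bar's top. It is clamped in a slot: the bar's true top is up to 16 mm above or below this point, not measured; find it by feel
- green_last: the other last, green, same shape, size and hanger as the yellow one; to be left alone
- tin_black: shut dark polish tin, disc 72 mm across and 24 mm high, origin under its centre
- tin_brown: shut copper-coloured polish tin, disc 72 mm across and 24 mm high, origin under its centre
- hammer: hammer lying on the bench, 260 mm long, below 40 mm high
- dye: small dye bottle with red cap, 44 mm across, 100 mm high
There are look-alikes about, which are no part of the job. What is meant by the last is not purple, and is the larger of those in its own colour.

How it is judged:
On the way, in this order (a step that is already met when the one before it is completed fails the run):
1. the yellow last is lifted clear of the bench in the fingers (contact force between the fingers and last above 2 N and height (world z) of last above 0.03 m), for 0.2 s.
2. its eye is over the hook's bar, still held (x of last_eye in the frame of stand between -0.122 and -0.026 m and y of last_eye in the frame of stand between -0.014 and 0.014 m and z of last_eye in the frame of stand between 0.195 and 0.275 m and contact force between the fingers and last above 2 N), for 0.1 s.
3. still held, it is pulled down on the hook: load on the hook (weight plus pull) 8 to 16.5 N for 0.5 s (x of last_eye in the frame of stand between -0.122 and -0.026 m and y of last_eye in the frame of stand between -0.014 and 0.014 m and z of last_eye in the frame of stand between 0.195 and 0.241 m and contact force between the fingers and last above 2 N and contact force between last and stand between 8 and 16.5 N), for 0.5 s.
At the end, for the whole second after the job is handed in: The yellow last hangs from the hook by its eye (eye peak on the level bar, within 14 mm of the bar's line, 26 to 122 mm before the post's axis and 195 to 239 mm up), upright within 0.2 rad, carried by the hook, at rest (below 0.04 m/s and 0.4 rad/s), and nothing holds it (x of last_eye in the frame of stand between -0.122 and -0.026 m and y of last_eye in the frame of stand between -0.014 and 0.014 m and z of last_eye in the frame of stand between 0.195 and 0.239 m and contact force between last and stand above 2 N and height (world z) of last above 0.03 m and angle between last's own z axis and vertical below 0.2 rad and linear speed of last below 0.04 m/s and angular speed of last below 0.4 rad/s); the robot touches nothing.
It fails at once if the last presses on the stand or hook with more than 22 N (contact force between last and stand above 22 N).
It fails at once if the robot presses on the stand with more than 15 N (contact force between any of the fingers, the arm and stand above 15 N).
It fails at once if the green last or a tin, the dye bottle or the hammer is moved by more than 25 mm (distance of any of green_last, tin_black, tin_brown, hammer, dye from where it was at the start of the episode above 0.025 m).
It also fails if it takes over 67 s, if anything falls off the work surface, if the arm or the gripper's body presses on something with over 40 N, if the wrist force passes 120 N, or if a joint passes its speed limit or range.

## Robot

A 6-joint arm with a two-finger parallel gripper is mounted at the origin on the work surface. World frame = base frame: x ahead of the robot, y to its left, z up, the work surface at z = 0. Lengths are in m, angles in rad, forces in N, time in s.
With the tool pointing down it reaches from about 0.375 to 0.975 m from the base axis. Payload 3.8 kg.
Tool frame: the origin (TCP) lies midway between the tips of the shut fingers; the grasp point (between the pads) lies 19 mm behind it; z points along the fingers, y is the line along which they close (so a half turn about z gives the same grasp; the last joint's range is limited). The gripper opens to 85 mm and grips with 20 to 120 N. Pads are 22 mm wide; open, the fingers measure 114 mm over their backs; the gripper's body (76 mm by 85 mm) begins 54 mm behind the grasp point. The pads swing forward as they close: fully open they stand 13 mm farther back than shut.
Start: joints at [-1.264, 0.264, 1.604, -0, 1.274, -0.037], TCP at [0.228, -0.635, 0.231] pointing down, gripper open.
Joint ranges: [-2.63, 2.63], [-0.94, 2.18], [0.31, 2.57], [-1.31, 4.45], [0, 2.66], [-2.55, 2.55]. Speed limits (rad/s): [2.57, 2.57, 3.14, 3.14, 3.14, 3.14].

## Interface

Orientations are given as a rotation vector (axis times angle).
In Python, from workcell import bot gives the robot as it stands.
- The arm moves only by the tool jog_arm, never from a script. Its argument "motion" is a list of rows, each a list of 5 numbers: the opening, from -1 (shut) to 1 (fully open), then the shift along the tool's x, y, z in mm, then the turn about the tool's z in degrees. In form: [[claw, x, y, z, twist], ...]. A call has 1 to 10 rows; each row shifts and turns the commanded pose from where the row before left it, along the tool's axes as they then stand; what a row does not reach is not made up. A row lasts 1/12 s, in which the tool goes at most 41.7 mm and 7.16 degrees, less where a joint would pass 70% of its speed; a pose out of reach is approached as far as the arm can. A call with a gripper value outside its range is refused whole. The fingers move at their own pace and stop on an object; "force" is the grip in N (left out, the last holds). Time passes only in rows, so rows that do not move let the fingers close. It gives the time, the measured TCP pose, the force, the opening and the grip force at its end, in the units of the state.
- bot.read_state(): the state, without advancing time (a new reading comes with each control period).
- bot.read_camera(name): name is "side" or "top" or "wrist"; returns (picture, depth): 420x560x3 uint8, red, green, blue; 420x560 float32, m along the optical axis (not along the pixel's ray), 0 where there is no reading.
- bot.get_calibration(name): a dict with "vfov" (degrees; the focal length in pixels is half the picture's height over the tangent of half this angle, whatever the lens; pixels are square), "cx", "cy" (the principal point, pixels), "dist" ([k1, k2, p1, p2, k3] as OpenCV has them; the pictures are not rectified), "rvec" (rotation vector, rad) and "tvec" (3), from world to camera coordinates, as OpenCV has them; the wrist camera has in their place "tool_from_camera" (4x4, takes a point from camera to tool coordinates, whose origin is the TCP and whose axes are the flange's). Camera axes: x right, y down, z forward; pixel columns grow to the right and rows downward; lengths in m; the calibration is good to about 2 mm. A picture is of the moment at which its call begins: read the wrist's pose just before it. get_calibration takes no time and is no camera call.
- bot.finish_job(): hands the job in; it is judged then, once.
The state is a dict: "time": time; "q": joint angles; "joint_vel": joint speeds; "joint_torque": joint torques, N m; "tool_pos": TCP position; "tcp_rot": TCP orientation; "wrist_force": force on the tool from outside, world axes, zero at the start; "torque": the same for the moment, N m; "width": opening from 0.0 (shut) to 1.0 (fully open); "grip_force": force on a finger pad.
Only numpy, scipy, OpenCV 4.12 (cv2) and the standard library are available. Lean on these libraries where they do the work, as an engineer would, in place of code of your own. Each camera call takes 0.05 s, during which the arm holds its last target. There are 200 camera calls.

## Working session

There is one attempt and no reset: what is moved stays moved. The work goes in short steps, Python scripts to look and compute and a tool call to move; the robot and the scene stay as the last step left them, time stands still between calls to the robot, and variables do not carry over. Pictures are saved under pics/ and viewed, at most 10 in all, crops included, and the job is handed in when it is done.

Besides the shell and the picture viewer there is one more tool, called after "Request:" as name(argument=value, ...) on one line, values as JSON. jog_arm: Moves the arm, as the interface text tells. Its arguments: {"type":"object","properties":{"motion":{"type":"array"},"force":{"type":"number"}},"required":["motion"]}

```bash
mkdir -p pics; ls
cat > h.py <<'E'
import numpy as np, cv2, pickle
from scipy.spatial.transform import Rotation as R
from workcell import bot
def K(c,h=420):
    f=h/2/np.tan(np.radians(c["vfov"])/2); return np.array([[f,0,c["cx"]],[0,f,c["cy"]],[0,0,1]])
def cloud(name):
    s=bot.read_state(); c=bot.get_calibration(name); im,d=bot.read_camera(name)
    v,u=np.mgrid[:420,:560]
    p=cv2.undistortPoints(np.stack([u,v],-1).reshape(-1,1,2).astype(float),K(c),np.array(c["dist"],float)).reshape(420,560,2)
    P=np.dstack([p*d[...,None],d])
    if "rvec" in c:
        M=cv2.Rodrigues(np.array(c["rvec"],float))[0]; W=(P-np.array(c["tvec"]).ravel())@M
    else:
        T=np.array(c["tool_from_camera"]); W=P@T[:3,:3].T+T[:3,3]
        W=W@R.from_rotvec(s["tcp_rot"]).as_matrix().T+np.array(s["tool_pos"])
    W[d<=0]=np.nan
    return im,W
E
python3 - <<'E'
from h import *
print(bot.read_state())
ims=[]
for n in("top","side"):
    im,W=cloud(n); np.savez(f"{n}.npz",im=im,W=W); cv2.imwrite(f"pics/{n}0.png",im[...,::-1])
E
```

```text
pics
{'time': 0.0, 'q': array([-1.26392684e+00,  2.64771270e-01,  1.60540552e+00, -3.44461270e-05,
        1.27372667e+00, -3.68816696e-02]), 'joint_vel': array([-2.12540150e-05, -3.42837313e-04, -2.22864458e-05, -2.70338384e-04,
        1.27731978e-03,  3.73929042e-04]), 'joint_torque': array([-1.16191448e-03, -5.15106905e+01, -3.67314219e+01,  1.19619322e-04,
        1.28072887e-02,  1.21124683e-05]), 'tool_pos': array([ 0.2272595 , -0.63478847,  0.22993283]), 'tcp_rot': array([-3.09304910e+00, -5.36933230e-01,  5.39371568e-04]), 'wrist_force': array([-0.59286513,  0.53129224,  0.49591431]), 'torque': array([-0.00496214,  0.00668465,  0.00125598]), 'grip_force': 0.0, 'width': 0.9980883678521631}
```

View pics/top0.png

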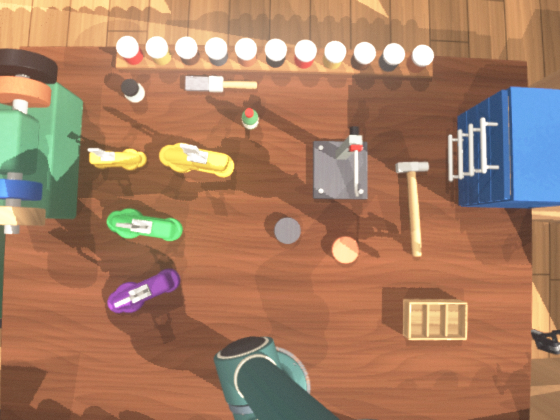

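View pics/side0.png

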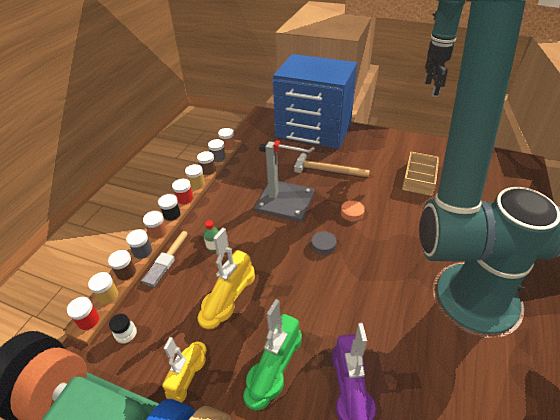

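The top view shows the large yellow last at about (198,160) with its hanger at (195,153). The small yellow look-alike is at (117,158). The stand's post is at (355,135), and its hook runs down to (355,190). The side view agrees: large yellow last at (228,285), hanger at (222,250).

Run:
```python
from h import *
for n in("top","side"):
    z=np.load(n+".npz"); im=z["im"].astype(int); W=z["W"]; 
    r,g,b=im[...,0],im[...,1],im[...,2]
    yel=(r>130)&(g>100)&(b<90)&(W[...,2]>.03)&(W[...,2]<.12)
    v,u=np.mgrid[:420,:560]
    box=((u>155)&(u<240)&(v>135)&(v<185)) if n=="top" else ((u>195)&(u<258)&(v>225)&(v<330))
    P=W[yel&box]; m=np.median(P,0); P=P[np.linalg.norm(P-m,axis=1)<.16]
    c=P[:,:2].mean(0); e=np.linalg.svd(P[:,:2]-c,full_matrices=False)[2][0]; t=(P[:,:2]-c)@e
    print(n,"body",len(P),c,e,t.min(),t.max(),np.nanmax(P[:,2]))
    H=W[box&(W[...,2]>.165)&(W[...,2]<.25)]
    hc=H[:,:2].mean(0); eh=np.linalg.svd(H[:,:2]-hc,full_matrices=False)[2][0]; th=(H[:,:2]-hc)@eh
    print(" tab",len(H),hc,eh,np.percentile(th,[0,3,97,100]),np.percentile(H[:,2],[0,50,98,100]),"along body",(hc-c)@e)
    # profile of body height along axis
    for k in np.arange(-.12,.13,.03):
        q=P[np.abs(t-k)<.015]
        if len(q): print("   %.2f n%d zmax %.3f width %.3f"%(k,len(q),q[:,2].max(),np.ptp((q[:,:2]-c)@[-e[1],e[0]])))
    S=W[((u>300)&(u<380)&(v>115)&(v<205))] if n=="top" else W[((u>250)&(u<320)&(v>135)&(v<220))]
    S=S[np.isfinite(S[:,0])]
    B=S[(S[:,2]>.19)&(S[:,2]<.26)]
    bc=B[:,:2].mean(0); eb=np.linalg.svd(B[:,:2]-bc,full_matrices=False)[2][0]; tb=(B[:,:2]-bc)@eb
    print(" bar",len(B),bc,eb,bc+eb*tb.min(),bc+eb*tb.max())
    for k in np.arange(tb.min(),tb.max(),.015):
        q=B[(tb>=k)&(tb<k+.015)]
        if len(q): print("   ",len(q),np.median(q,0).round(4),q[:,2].max().round(4))
    F=S[(S[:,2]>.012)&(S[:,2]<.024)]
    if len(F)>20:
        rc=cv2.minAreaRect(F[:,:2].astype(np.float32)); print(" foot",rc)
```

```text
top body 106 [0.59603963 0.17439598] [0.05361304 0.99856179] -0.055145880206431866 0.09601079549091344 0.09057120596657754
 tab 135 [0.61435997 0.19193949] [-0.15221605 -0.98834724] [-0.01974095 -0.0187165   0.01594893  0.01639039] [0.16679935 0.22152681 0.23321609 0.23432798] along body 0.018500488112248366
   -0.06 n18 zmax 0.090 width 0.032
   -0.03 n21 zmax 0.086 width 0.049
   0.00 n30 zmax 0.089 width 0.049
   0.03 n25 zmax 0.091 width 0.009
   0.06 n5 zmax 0.059 width 0.003
   0.09 n7 zmax 0.040 width 0.003
 bar 434 [ 0.62018507 -0.18513981] [-0.99949973 -0.03162727] [ 0.67726633 -0.18333359] [ 0.51256519 -0.18854524]
    68 [ 0.6702 -0.1832  0.2072] 0.2122
    73 [ 0.6524 -0.1836  0.2141] 0.2191
    87 [ 0.6389 -0.1833  0.2153] 0.2193
    74 [ 0.6241 -0.1851  0.2243] 0.2277
    18 [ 0.6106 -0.185   0.2192] 0.2211
    12 [ 0.5947 -0.186   0.2191] 0.2216
    21 [ 0.5798 -0.1875  0.2187] 0.2214
    18 [ 0.565  -0.1874  0.2186] 0.2222
    21 [ 0.5503 -0.1876  0.2191] 0.2227
    18 [ 0.5352 -0.1874  0.2193] 0.223
    24 [ 0.5197 -0.1873  0.2272] 0.2327
 foot ((0.6036883592605591, 
[... 612 characters left out ...]
   0.09 n70 zmax 0.043 width 0.030
 bar 298 [ 0.61340571 -0.18120998] [-0.99834902 -0.05743893] [ 0.67371242 -0.1777403 ] [ 0.5123826  -0.18702223]
    39 [ 0.6662 -0.1776  0.2045] 0.2104
    39 [ 0.6487 -0.1749  0.2089] 0.2162
    57 [ 0.6364 -0.1736  0.2097] 0.2164
    63 [ 0.6209 -0.1779  0.2167] 0.2261
    13 [ 0.607  -0.1854  0.2168] 0.2188
    15 [ 0.5913 -0.1849  0.217 ] 0.2182
    13 [ 0.5753 -0.1853  0.2161] 0.2198
    15 [ 0.5603 -0.185   0.2167] 0.2194
    15 [ 0.5456 -0.1856  0.2158] 0.2188
    15 [ 0.5302 -0.1845  0.2173] 0.2236
    14 [ 0.5175 -0.1859  0.2253] 0.2308
 foot ((0.6245992183685303, -0.3211987018585205), (0.18272250890731812, 0.4492756128311157), 10.931930541992188)
```

Request:
jog_arm(motion=[[1,0,0,-12,-7],[1,0,0,-12,-7],[1,0,0,-12,-7],[1,0,0,-12,-7],[1,0,0,-12,-7],[1,0,0,-12,-7],[1,0,0,-12,-7],[1,0,0,-12,-7],[1,0,0,0,-1],[1,0,0,0,0]])

```text
time: 0.93
tool_pos: [0.2276, -0.6357, 0.3276]
tcp_rot: [2.465, 1.946, -0.001]
wrist_force: [-0.1, 0.5, -0.8]
width: 0.995
grip_force: 0.0
```

```bash
cat >> h.py <<'E'
def to(x,y,z):
    s=bot.read_state(); M=R.from_rotvec(s["tcp_rot"]).as_matrix()
    d=M.T@(np.array([x,y,z])-s["tool_pos"])*1000
    print("t %.2f tcp"%s["time"],s["tool_pos"].round(4),"yaw_y %.2f"%np.degrees(np.arctan2(M[1,1],M[0,1])),"tilt",M[:,2].round(3),"delta mm",d.round(1))
    print("  F",s["wrist_force"].round(2),"width",round(s["width"],3),"grip",round(s["grip_force"],1),"q",s["q"].round(2))
E
python3 -c "
from h import *
to(.60,.13,.34); print(bot.get_calibration('wrist'))"
```

```text
t 0.93 tcp [ 0.2276 -0.6357  0.3276] yaw_y -13.43 tilt [ 0.    -0.001 -1.   ] delta mm [831.3 184.4 -13. ]
  F [-0.14  0.55 -0.82] width 0.995 grip 0.0 q [-1.26  0.22  1.48  0.    1.44 -1.03]
{'vfov': 60.46319435230634, 'cx': 280.6679980990632, 'cy': 211.4291540666469, 'dist': array([-0.0860186,  0.       ,  0.       ,  0.       ,  0.       ]), 'tool_from_camera': array([[ 4.19568418e-04, -9.48705358e-01, -3.16161301e-01,
         8.17945096e-02],
       [ 9.99999815e-01,  2.58731923e-04,  5.50693520e-04,
        -2.56317910e-04],
       [-4.40644872e-04, -3.16161473e-01,  9.48705291e-01,
        -1.41899954e-01],
       [ 0.00000000e+00,  0.00000000e+00,  0.00000000e+00,
         1.00000000e+00]])}
```

Request:
jog_arm(motion=[[1,15,4,0,0],[1,36,9,-1,0],[1,36,9,-1,0],[1,36,9,-1,0],[1,36,9,-1,0],[1,36,9,-1,0],[1,36,9,-1,0],[1,36,9,-1,0],[1,36,9,-1,0],[1,36,9,-1,0]])

```text
time: 1.77
tool_pos: [0.3881, -0.3222, 0.3347]
tcp_rot: [-2.465, -1.944, -0.0]
wrist_force: [1.3, 1.6, -0.3]
width: 1.001
grip_force: 0.0
```

Request:
jog_arm(motion=[[1,36,9,-1,0],[1,36,9,-1,0],[1,36,9,-1,0],[1,36,9,-1,0],[1,36,9,-1,0],[1,36,9,-1,0],[1,36,9,-1,0],[1,36,9,-1,0],[1,36,9,0,0],[1,36,9,0,0]])

```text
time: 2.6
tool_pos: [0.5579, 0.007, 0.3428]
tcp_rot: [-2.465, -1.946, 0.002]
wrist_force: [0.7, -0.9, 0.3]
width: 1.0
grip_force: 0.0
```

Request:
jog_arm(motion=[[1,36,5,0,0],[1,36,2,0,0],[1,36,0,0,0],[1,36,0,0,0],[1,36,0,0,0],[1,20,0,0,0],[1,0,0,0,0],[1,0,0,0,0]])

```text
time: 3.27
tool_pos: [0.6102, 0.1988, 0.3423]
tcp_rot: [-2.462, -1.95, 0.005]
wrist_force: [-0.3, 0.3, 0.4]
width: 0.996
grip_force: 0.0
```

Run:
```python
from h import *
to(.613,.194,.34)
im,W=cloud("wrist"); np.savez("w1.npz",im=im,W=W); cv2.imwrite("pics/w1.png",im[...,::-1])
H=W[(W[...,2]>.195)&(W[...,2]<.25)]
print(len(H)); c=H.mean(0); print(c,np.ptp(H,axis=0))
T=W[(W[...,2]>np.nanpercentile(H[:,2],99)-.006)&(W[...,2]<.25)]
rc=cv2.minAreaRect(T[:,:2].astype(np.float32)); print("top",len(T),T.mean(0),rc)
```

```text
t 3.27 tcp [0.6102 0.1988 0.3423] yaw_y -13.25 tilt [-0.003 -0.001 -1.   ] delta mm [-4.1  3.9  2.3]
  F [-0.33  0.29  0.38] width 0.996 grip 0.0 q [ 0.28  0.16  1.53 -0.    1.46  0.51]
2333
[0.48340536 0.29615811 0.2185486 ] [0.19327924 0.1719951  0.03637611]
top 1045 [0.52252271 0.26450024 0.22865242] ((0.5275322198867798, 0.2610400915145874), (0.03410954773426056, 0.2434692531824112), 52.86458969116211)
```

Run:
```python
from h import *
z=np.load("w1.npz"); W=z["W"]
m=np.hypot(W[...,0]-.613,W[...,1]-.195)<.06
T=W[m&(W[...,2]>.222)&(W[...,2]<.24)]
v,u=np.nonzero(m&(W[...,2]>.222)&(W[...,2]<.24)); print(u.mean(),v.mean())
print("top",len(T),T.mean(0),T[:,2].max(),cv2.minAreaRect(T[:,:2].astype(np.float32)))
for lo in (.10,.13,.165,.18,.2,.215):
    H=W[m&(W[...,2]>lo)&(W[...,2]<lo+.015)]
    if len(H)>10: print(lo,len(H),H.mean(0).round(4),cv2.minAreaRect(H[:,:2].astype(np.float32)))
g=W[(np.abs(W[...,2]-.15)<.1)&~m]; print(np.nanmin(g,0),np.nanmax(g,0))
```

```text
290.02564102564105 209.44970414201183
top 507 [0.6160949  0.19538284 0.22904738] 0.23138894571744198 ((0.6159207224845886, 0.1944175362586975), (0.03628123924136162, 0.007931920699775219), 80.39688873291016)
0.1 514 [0.6162 0.1968 0.101 ] ((0.6160025000572205, 0.19436421990394592), (0.050060585141181946, 0.029759274795651436), 80.34027862548828)
0.13 11 [0.6196 0.2179 0.1339] ((0.6198586821556091, 0.2178453803062439), (0.00023847335251048207, 0.006963526830077171), 81.16899871826172)
0.165 17 [0.619  0.2117 0.1761] ((0.6191368103027344, 0.2116835117340088), (0.0004749732033815235, 0.006921310909092426), 80.40983581542969)
0.18 36 [0.619  0.2117 0.1877] ((0.6190526485443115, 0.21177256107330322), (0.0007415886502712965, 0.006897603627294302), 78.70198059082031)
0.2 47 [0.619  0.2117 0.2076] ((0.6191383004188538, 0.2117241472005844), (0.0010196274379268289, 0.007301280274987221), 75.57926177978516)
0.215 470 [0.6162 0.1962 0.2284] ((0.6159207224845886, 0.1944175362586975), (0.03628123924136162, 0.007931920699775219), 80.39688873291016)
[ 0.27684031 -0.17993091  0.05000132] [0.94412681 0.40401553 0.23107834]
```

View pics/w1.png

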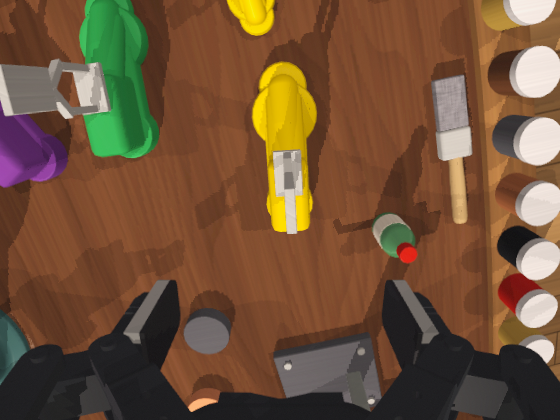

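The wrist view shows the yellow last with its toe up in the picture and the tab top at (290,210). The tab measures 36.3 x 7.9 mm with its top at z=0.231, matching the spec. Its centre is (0.6160, 0.1945) and the plate's direction is 80.4°.

Request:
jog_arm(motion=[[1,-3,6.6,0,0],[1,0,0,0,-3.6],[1,0,0,20,0],[1,0,0,20,0],[1,0,0,20,0],[1,0,0,20,0],[1,0,0,0,0],[1,0,0,0,0]])

```text
time: 3.98
tool_pos: [0.6164, 0.1912, 0.2629]
tcp_rot: [-2.403, -2.022, 0.005]
wrist_force: [0.0, 0.4, 0.8]
width: 1.001
grip_force: 0.0
```

```bash
python3 -c "
from h import *
to(.616,.1945,.192)"
```

```text
t 3.98 tcp [0.6164 0.1912 0.2629] yaw_y -9.83 tilt [-0.003 -0.001 -1.   ] delta mm [ 3.3 -0.8 70.9]
  F [0.03 0.4  0.78] width 1.001 grip 0.0 q [ 0.26  0.19  1.63 -0.    1.32  0.43]
```

Request:
jog_arm(motion=[[1,3,-0.8,0,0],[1,0,0,20,0],[1,0,0,20,0],[1,0,0,20,0],[1,0,0,11,0],[1,0,0,0,0],[1,0,0,0,0]])

```text
time: 4.57
tool_pos: [0.6173, 0.1962, 0.1942]
tcp_rot: [2.401, 2.025, 0.001]
wrist_force: [-0.3, 0.4, 0.2]
width: 0.999
grip_force: 0.0
```

```bash
python3 -c "
from h import *
to(.616,.1945,.192)"
```

```text
t 4.57 tcp [0.6173 0.1962 0.1942] yaw_y -9.71 tilt [ 0.001  0.    -1.   ] delta mm [-1.9 -1.   2.2]
  F [-0.28  0.39  0.2 ] width 0.999 grip 0.0 q [0.27 0.24 1.71 0.   1.2  0.44]
```

Well placed. Now I'll close with 60 N.

Request:
jog_arm(motion=[[0.3,-1,-1,2,0],[-0.2,0,0,0,0],[-0.6,0,0,0,0],[-1,0,0,0,0],[-1,0,0,0,0],[-1,0,0,0,0],[-1,0,0,0,0],[-1,0,0,0,0],[-1,0,0,0,0],[-1,0,0,0,0]], force=60)

```text
time: 5.4
tool_pos: [0.6162, 0.1955, 0.1917]
tcp_rot: [2.401, 2.025, 0.001]
wrist_force: [0.5, 0.5, 2.5]
width: 0.09
grip_force: 58.9
```

```bash
python3 -c "
from h import *
to(.616,.1945,.192)"
```

```text
t 5.40 tcp [0.6162 0.1955 0.1917] yaw_y -9.70 tilt [ 0.001  0.    -1.   ] delta mm [-1.   0.  -0.3]
  F [0.53 0.5  2.46] width 0.09 grip 58.9 q [0.27 0.24 1.71 0.   1.19 0.44]
```

Request:
jog_arm(motion=[[-1,0,0,-5,0],[-1,0,0,-10,0],[-1,0,0,-12,0],[-1,0,0,-14,0],[-1,0,0,-14,0],[-1,0,0,-14,0],[-1,0,0,-12,0],[-1,0,0,-7,0],[-1,0,0,0,0],[-1,0,0,0,0]])

```text
time: 6.23
tool_pos: [0.616, 0.1954, 0.28]
tcp_rot: [2.401, 2.025, 0.002]
wrist_force: [0.3, -0.6, -2.9]
width: 0.085
grip_force: 58.4
```

Run:
```python
from h import *
to(.616,.1945,.28)
im,W=cloud("side"); np.savez("s2.npz",im=im,W=W); cv2.imwrite("pics/s2.png",im[...,::-1])
z=np.load("top.npz");W=z["W"]; im=z["im"].astype(int)
for n,(u,v) in dict(dye=(250,118),tinb=(287,230),tinc=(345,250),green=(145,228),gtoe=(178,230),hook=(355,190)).items(): print(n,W[v,u].round(3))
```

```text
t 6.23 tcp [0.616  0.1954 0.28  ] yaw_y -9.70 tilt [ 0.001  0.    -1.   ] delta mm [-0.9  0.1  0. ]
  F [ 0.26 -0.57 -2.9 ] width 0.085 grip 58.4 q [0.27 0.18 1.61 0.   1.35 0.44]
dye [0.723 0.062 0.08 ]
tinb [ 0.434 -0.043  0.021]
tinc [ 0.383 -0.201  0.026]
green [0.43  0.305 0.15 ]
gtoe [0.427 0.249 0.033]
hook [ 0.527 -0.185  0.22 ]
```

View pics/s2.png

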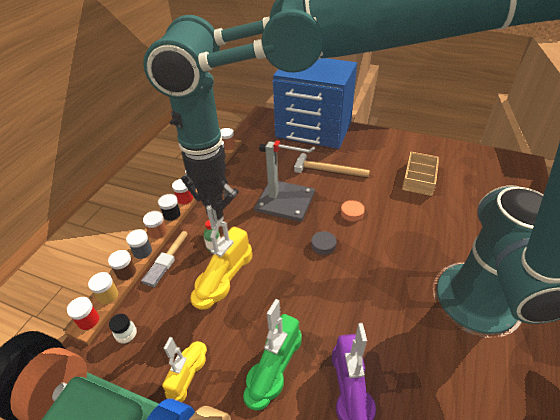

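Request:
jog_arm(motion=[[-1,-6,-1,0,0],[-1,-14,-3,0,0],[-1,-22,-5,0,0],[-1,-25,-6,0,0],[-1,-25,-6,0,0],[-1,-25,-6,0,0],[-1,-25,-6,0,0],[-1,-25,-6,0,0],[-1,-25,-6,0,0],[-1,-25,-6,0,0]])

```text
time: 7.12
tool_pos: [0.527, -0.0119, 0.2784]
tcp_rot: [-2.401, -2.025, 0.003]
wrist_force: [-0.1, -1.5, -2.6]
width: 0.083
grip_force: 58.4
```

Request:
jog_arm(motion=[[-1,-25,-6,0,0],[-1,-25,-6,0,0],[-1,-25,-6,0,0],[-1,-25,-6,0,0],[-1,-25,-6,0,0],[-1,-22,-5,0,0],[-1,-20,-5,0,-3],[-1,-14,-2,0,-4],[-1,-6,0,0,-3.8],[-1,0,0,0,0]])

```text
time: 7.95
tool_pos: [0.4557, -0.1893, 0.2785]
tcp_rot: [-2.201, -2.241, 0.002]
wrist_force: [0.0, 0.1, -2.8]
width: 0.084
grip_force: 58.5
```

Run:
```python
from h import *
to(.455,-.187,.28)
```

```text
t 7.95 tcp [ 0.4557 -0.1893  0.2785] yaw_y 1.03 tilt [-0.002 -0.    -1.   ] delta mm [ 2.3 -0.6 -1.5]
  F [ 0.01  0.06 -2.84] width 0.084 grip 58.5 q [-0.44 -0.11  1.92 -0.    1.33 -0.46]
```

Run:
```python
from h import *
im,W=cloud("wrist"); np.savez("w2.npz",im=im,W=W); cv2.imwrite("pics/w2.png",im[...,::-1])
im2,W2=cloud("side"); np.savez("s3.npz",im=im2,W=W2); cv2.imwrite("pics/s3.png",cv2.resize(im2[80:300,180:480,::-1],(800,587),interpolation=cv2.INTER_CUBIC))
for n,w in(("w",W),("s",W2)):
    B=w[(w[...,0]>.505)&(w[...,0]<.62)&(np.abs(w[...,1]+.186)<.012)&(w[...,2]>.205)&(w[...,2]<.24)]
    for k in np.arange(.505,.62,.0125):
        q=B[(B[:,0]>=k)&(B[:,0]<k+.0125)]
        if len(q): print(n,"%.3f"%k,len(q),q.min(0).round(4),np.median(q,0).round(4),q.max(0).round(4))
    H=w[(np.abs(w[...,0]-.455)<.012)&(np.abs(w[...,1]+.187)<.05)&(w[...,2]>.19)&(w[...,2]<.265)]
    if len(H)>20:
        print("plate",len(H),np.percentile(H,[1,50,99],axis=0).round(4)); c=cv2.minAreaRect(H[:,:2].astype(np.float32)); print(c)
```

```text
w 0.505 151 [ 0.5113 -0.191   0.2223] [ 0.5144 -0.1862  0.2291] [ 0.5175 -0.1833  0.2313]
w 0.517 219 [ 0.5176 -0.1907  0.2133] [ 0.5237 -0.1852  0.2214] [ 0.5299 -0.1831  0.2293]
w 0.530 260 [ 0.5301 -0.1905  0.2137] [ 0.5363 -0.186   0.2178] [ 0.5425 -0.1829  0.2202]
w 0.542 249 [ 0.5426 -0.1908  0.2132] [ 0.5487 -0.1856  0.2179] [ 0.555  -0.1825  0.2198]
w 0.555 228 [ 0.5552 -0.1899  0.2131] [ 0.5613 -0.1853  0.2176] [ 0.5675 -0.1826  0.22  ]
w 0.567 231 [ 0.5675 -0.1895  0.2132] [ 0.5739 -0.1851  0.2178] [ 0.5799 -0.1825  0.2203]
w 0.580 222 [ 0.58   -0.1891  0.2131] [ 0.5864 -0.1849  0.2178] [ 0.5925 -0.1819  0.2199]
w 0.592 243 [ 0.5926 -0.1899  0.2129] [ 0.5988 -0.1844  0.2177] [ 0.605  -0.1817  0.2197]
w 0.605 242 [ 0.605  -0.1905  0.2128] [ 0.611  -0.1848  0.2177] [ 0.6175 -0.1817  0.2199]
w 0.617 604 [ 0.6175 -0.1979  0.205 ] [ 0.6191 -0.1833  0.2178] [ 0.62   -0.174   0.2252]
plate 795 [[ 0.4511 -0.1764  0.1915]
 [ 0.455  -0.1684  0.2422]
 [ 0.459  -0.1646  0.2641]]
((0.455143004655838, -0.17064501345157623), (0.008008346892893314, 0.012887630611658096), 1.2445390224456787
[... 390 characters left out ...]
22] [ 0.561  -0.1842  0.2168] [ 0.5665 -0.181   0.2176]
s 0.567 10 [ 0.5687 -0.1879  0.2128] [ 0.5749 -0.1842  0.2168] [ 0.5784 -0.1829  0.2207]
s 0.580 11 [ 0.5811 -0.1899  0.215 ] [ 0.586  -0.1848  0.2177] [ 0.5911 -0.1809  0.2187]
s 0.592 13 [ 0.5926 -0.1886  0.2124] [ 0.5996 -0.1848  0.2172] [ 0.6049 -0.1823  0.2195]
s 0.605 17 [ 0.6057 -0.1914  0.2061] [ 0.6146 -0.1846  0.2167] [ 0.6173 -0.1748  0.2249]
s 0.617 11 [ 0.6176 -0.1967  0.2051] [ 0.618  -0.1838  0.2194] [ 0.6197 -0.1752  0.2243]
plate 129 [[ 0.4513 -0.2129  0.1906]
 [ 0.4546 -0.1722  0.2249]
 [ 0.4598 -0.163   0.2645]]
((0.455980122089386, -0.18788547813892365), (0.012534933164715767, 0.05081980302929878), 6.506134510040283)
```

View pics/w2.png

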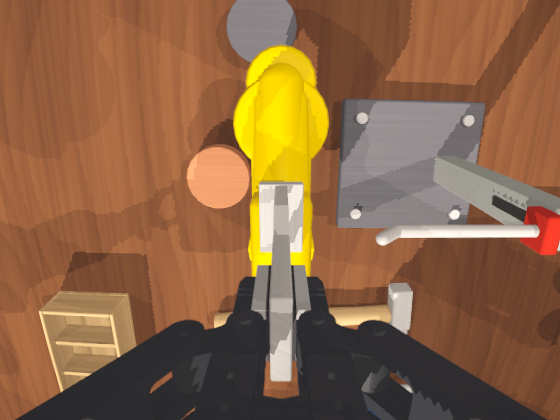

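View pics/s3.png

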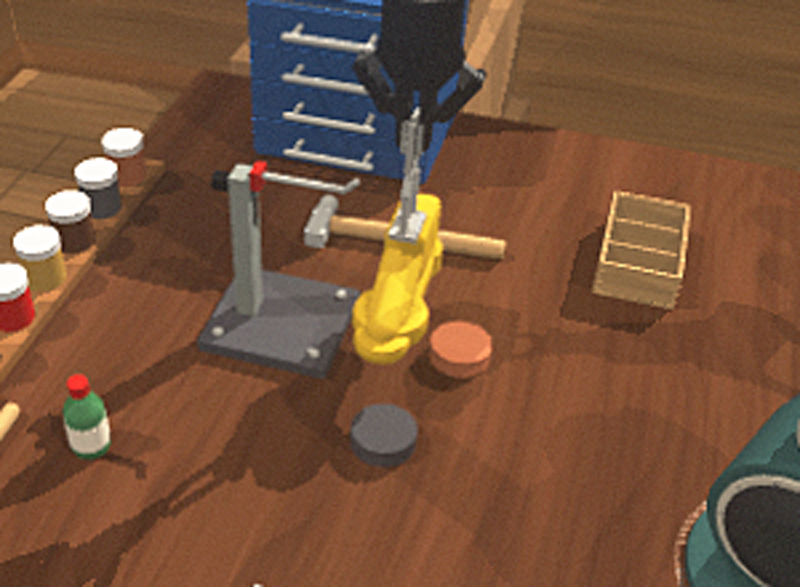

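The wrist view shows the hook bar from (385,235) to (530,232), level, with its top at z≈0.220. The tab stands in front of the hook. The bar line needs about +2 mm in tool x, so I'll thread the eye on now.

Request:
jog_arm(motion=[[-1,2,0,0,0],[-1,0,6,0,0],[-1,0,8,0,0],[-1,0,8,0,0],[-1,0,8,0,0],[-1,0,8,0,0],[-1,0,8,0,0],[-1,0,6,0,0],[-1,0,4,0,0],[-1,0,0,0,0]])

```text
time: 8.88
tool_pos: [0.5143, -0.1844, 0.2791]
tcp_rot: [-2.2, -2.243, -0.0]
wrist_force: [-0.0, -0.9, -3.9]
width: 0.089
grip_force: 58.5
```

Run:
```python
from h import *
to(.567,-.186,.2785)
```

```text
t 8.88 tcp [ 0.5143 -0.1844  0.2791] yaw_y 1.12 tilt [-0.  0. -1.] delta mm [-2.7 52.6  0.6]
  F [-0.02 -0.93 -3.87] width 0.089 grip 58.5 q [-0.39 -0.01  1.82  0.    1.33 -0.41]
```

Request:
jog_arm(motion=[[-1,-2,5,0,0],[-1,0,8,0,0],[-1,0,8,0,0],[-1,0,8,0,0],[-1,0,8,0,0],[-1,0,8,0,0],[-1,0,5,0,0],[-1,0,2,0,0],[-1,0,0,0,0],[-1,0,0,0,0]])

```text
time: 9.72
tool_pos: [0.5653, -0.1854, 0.2791]
tcp_rot: [-2.2, -2.242, 0.001]
wrist_force: [-0.5, -0.1, -2.7]
width: 0.081
grip_force: 58.5
```

Run:
```python
from h import *
to(.567,-.186,.2785)
im,W=cloud("wrist"); cv2.imwrite("pics/w3.png",im[...,::-1])
B=W[(W[...,0]>.50)&(W[...,0]<.62)&(np.abs(W[...,1]+.186)<.012)&(W[...,2]>.205)&(W[...,2]<.235)]
for k in np.arange(.505,.62,.0125):
    q=B[(B[:,0]>=k)&(B[:,0]<k+.0125)]
    if len(q): print("%.3f"%k,len(q),q.min(0).round(4),q.max(0).round(4))
for lo in (.165,.19,.215,.235,.25):
    H=W[(np.abs(W[...,0]-.567)<.012)&(np.abs(W[...,1]+.187)<.05)&(W[...,2]>lo)&(W[...,2]<lo+.015)]
    if len(H)>20: print("plate",lo,len(H),np.percentile(H,[1,99],axis=0).round(4))
```

```text
t 9.72 tcp [ 0.5653 -0.1854  0.2791] yaw_y 1.11 tilt [-0.001  0.    -1.   ] delta mm [-0.7  1.7  0.6]
  F [-0.48 -0.14 -2.75] width 0.081 grip 58.5 q [-0.36  0.09  1.72 -0.    1.33 -0.38]
0.505 118 [ 0.5114 -0.1906  0.224 ] [ 0.5174 -0.1832  0.2313]
0.517 327 [ 0.5175 -0.1907  0.2132] [ 0.5299 -0.1831  0.2311]
0.530 268 [ 0.5301 -0.1899  0.2128] [ 0.5425 -0.1829  0.2202]
0.542 260 [ 0.5425 -0.1916  0.2121] [ 0.5547 -0.1829  0.22  ]
0.555 116 [ 0.555  -0.1907  0.2137] [ 0.5601 -0.1826  0.2195]
0.567 208 [ 0.5703 -0.1903  0.2138] [ 0.58   -0.1822  0.2198]
0.580 270 [ 0.58   -0.1901  0.2137] [ 0.5924 -0.1821  0.2194]
0.592 264 [ 0.5925 -0.1895  0.2133] [ 0.605  -0.182   0.2196]
0.605 264 [ 0.605  -0.1894  0.2128] [ 0.6175 -0.1819  0.2197]
0.617 302 [ 0.6175 -0.1978  0.205 ] [ 0.62   -0.1741  0.2258]
plate 0.165 132 [[ 0.5551 -0.2256  0.1782]
 [ 0.5789 -0.2153  0.18  ]]
plate 0.19 74 [[ 0.5611 -0.1632  0.1903]
 [ 0.5683 -0.1624  0.2048]]
plate 0.215 399 [[ 0.5551 -0.1904  0.2151]
 [ 0.5789 -0.1625  0.229 ]]
plate 0.235 443 [[ 0.5608 -0.1726  0.2385]
 [ 0.5687 -0.1604  0.2499]]
plate 0.25 100 [[ 0.5611 -0.1726  0.25  ]
 [ 0.5687 -0.1683  0.2649]]
```

View pics/w3.png

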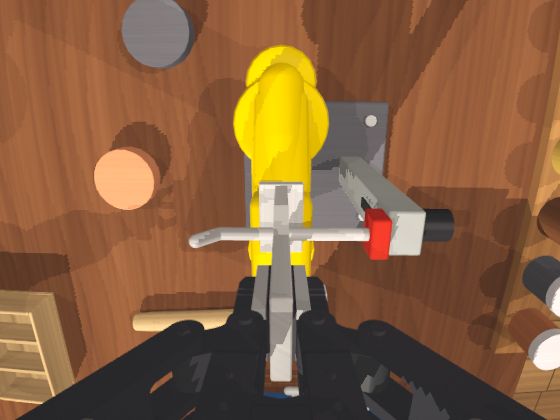

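The bar passes through the eye: the plate crosses it at (282,232), and the lateral error is about 1 mm. Now I'll lower it.

Request:
jog_arm(motion=[[-1,0,0,3,0],[-1,0,0,4,0],[-1,0,0,4,0],[-1,0,0,4,0],[-1,0,0,4,0],[-1,0,0,3,0],[-1,0,0,2,0],[-1,0,0,2,0],[-1,0,0,0,0],[-1,0,0,0,0]])

```text
time: 10.6
tool_pos: [0.5654, -0.1854, 0.2532]
tcp_rot: [-2.2, -2.243, 0.0]
wrist_force: [0.5, 0.4, -1.9]
width: 0.085
grip_force: 58.5
```

Request:
jog_arm(motion=[[-1,0,0,1,0],[-1,0,0,0,0],[-1,0,0,1,0],[-1,0,0,0,0],[-1,0,0,0,0]])

```text
time: 11.02
tool_pos: [0.5654, -0.1854, 0.2513]
tcp_rot: [-2.2, -2.243, 0.0]
wrist_force: [0.1, 0.7, -2.4]
width: 0.083
grip_force: 58.5
```

Request:
jog_arm(motion=[[-1,0,0,1,0],[-1,0,0,0,0],[-1,0,0,1,0],[-1,0,0,0,0],[-1,0,0,0,0]])

```text
time: 11.43
tool_pos: [0.5654, -0.1854, 0.2492]
tcp_rot: [-2.2, -2.242, 0.0]
wrist_force: [0.9, 0.3, -1.9]
width: 0.082
grip_force: 58.5
```

Request:
jog_arm(motion=[[-1,0,0,0.7,0],[-1,0,0,0,0],[-1,0,0,0,0]])

```text
time: 11.68
tool_pos: [0.5654, -0.1854, 0.2485]
tcp_rot: [-2.2, -2.243, 0.0]
wrist_force: [0.2, -0.3, -2.9]
width: 0.085
grip_force: 58.5
```

Request:
jog_arm(motion=[[-1,0,0,0.7,0],[-1,0,0,0,0],[-1,0,0,0,0]])

```text
time: 11.93
tool_pos: [0.5654, -0.1854, 0.2478]
tcp_rot: [-2.2, -2.243, 0.0]
wrist_force: [0.7, 0.4, -2.6]
width: 0.082
grip_force: 58.5
```

Request:
jog_arm(motion=[[-1,0,0,0.6,0],[-1,0,0,0,0],[-1,0,0,0,0]])

```text
time: 12.18
tool_pos: [0.5654, -0.1854, 0.2472]
tcp_rot: [-2.2, -2.243, 0.0]
wrist_force: [0.3, 0.0, -2.0]
width: 0.084
grip_force: 58.5
```

Request:
jog_arm(motion=[[-1,0,0,0.6,0],[-1,0,0,0,0],[-1,0,0,0,0]])

```text
time: 12.43
tool_pos: [0.5654, -0.1854, 0.2466]
tcp_rot: [-2.2, -2.243, 0.0]
wrist_force: [-0.1, 0.3, -2.2]
width: 0.089
grip_force: 58.5
```

Request:
jog_arm(motion=[[-1,0,0,0.5,0],[-1,0,0,0,0],[-1,0,0,0,0]])

```text
time: 12.68
tool_pos: [0.5654, -0.1854, 0.2461]
tcp_rot: [-2.2, -2.243, 0.0]
wrist_force: [0.5, -0.2, -2.2]
width: 0.087
grip_force: 58.5
```

Request:
jog_arm(motion=[[-1,0,0,0.5,0],[-1,0,0,0,0],[-1,0,0,0,0]])

```text
time: 12.93
tool_pos: [0.5654, -0.1854, 0.2456]
tcp_rot: [-2.2, -2.243, 0.0]
wrist_force: [0.0, -0.7, -3.1]
width: 0.086
grip_force: 58.5
```

Request:
jog_arm(motion=[[-1,0,0,0.4,0],[-1,0,0,0,0],[-1,0,0,0,0]])

```text
time: 13.18
tool_pos: [0.5655, -0.1854, 0.2453]
tcp_rot: [-2.2, -2.243, -0.0]
wrist_force: [-0.4, -0.2, -3.3]
width: 0.084
grip_force: 58.5
```

Request:
jog_arm(motion=[[-1,0,0,0.5,0],[-1,0,0,0,0],[-1,0,0,0,0]])

```text
time: 13.43
tool_pos: [0.5655, -0.1854, 0.2452]
tcp_rot: [2.2, 2.242, 0.0]
wrist_force: [-0.6, 0.6, -0.2]
width: 0.087
grip_force: 59.0
```

Request:
jog_arm(motion=[[-1,0,0,0.4,0],[-1,0,0,0,0],[-1,0,0,0,0]])

```text
time: 13.68
tool_pos: [0.5656, -0.1854, 0.2451]
tcp_rot: [2.2, 2.242, 0.001]
wrist_force: [-2.3, 1.2, 2.2]
width: 0.088
grip_force: 59.4
```

Request:
jog_arm(motion=[[-1,0,0,0.3,0],[-1,0,0,0.2,0],[-1,0,0,0,0]])

```text
time: 13.93
tool_pos: [0.5657, -0.1855, 0.2451]
tcp_rot: [2.199, 2.242, 0.001]
wrist_force: [-2.5, 1.9, 6.1]
width: 0.084
grip_force: 59.8
```

Request:
jog_arm(motion=[[-1,0,0,0.2,0],[-1,0,0,0.1,0],[-1,0,0,0,0]])

```text
time: 14.18
tool_pos: [0.5657, -0.1855, 0.2451]
tcp_rot: [2.199, 2.242, 0.001]
wrist_force: [-3.7, 1.7, 5.4]
width: 0.082
grip_force: 60.0
```

Request:
jog_arm(motion=[[-1,0,0,0.2,0],[-1,0,0,0.1,0],[-1,0,0,0,0]])

```text
time: 14.43
tool_pos: [0.5657, -0.1855, 0.245]
tcp_rot: [2.199, 2.242, 0.001]
wrist_force: [-3.2, 1.3, 7.2]
width: 0.084
grip_force: 60.1
```

Request:
jog_arm(motion=[[-1,0,0,0,0],[-1,0,0,0,0],[-1,0,0,0,0]])

```text
time: 14.68
tool_pos: [0.5657, -0.1854, 0.245]
tcp_rot: [2.199, 2.242, 0.001]
wrist_force: [-3.7, 1.9, 8.0]
width: 0.086
grip_force: 60.1
```

Request:
jog_arm(motion=[[-1,0,0,0.2,0],[-1,0,0,0,0],[-1,0,0,0,0],[-1,0,0,0,0],[-1,0,0,0,0]])

```text
time: 15.1
tool_pos: [0.5657, -0.1855, 0.245]
tcp_rot: [2.199, 2.242, 0.001]
wrist_force: [-3.7, 2.6, 8.7]
width: 0.085
grip_force: 60.2
```

Request:
jog_arm(motion=[[-1,0,0,0,0],[-1,0,0,0,0],[-1,0,0,0,0],[-1,0,0,0,0],[-1,0,0,0,0],[-1,0,0,0,0],[-1,0,0,0,0]])

```text
time: 15.68
tool_pos: [0.5657, -0.1855, 0.245]
tcp_rot: [2.199, 2.242, 0.001]
wrist_force: [-3.0, 1.9, 8.8]
width: 0.083
grip_force: 60.2
```

Request:
jog_arm(motion=[[-1,0,0,0,0],[-1,0,0,0,0],[-1,0,0,0,0]])

```text
time: 15.93
tool_pos: [0.5657, -0.1855, 0.245]
tcp_rot: [2.199, 2.242, 0.001]
wrist_force: [-3.1, 1.9, 8.0]
width: 0.082
grip_force: 60.2
```

The tug held for over a second at about 9 N. Now I'll unload until the net force is near zero, then open gently.

Request:
jog_arm(motion=[[-1,0,0,-0.3,0],[-1,0,0,-0.3,0],[-1,0,0,-0.3,0],[-1,0,0,-0.3,0],[-1,0,0,0,0],[-1,0,0,0,0]])

```text
time: 16.43
tool_pos: [0.5657, -0.1855, 0.2451]
tcp_rot: [2.199, 2.242, 0.001]
wrist_force: [-2.7, 1.4, 6.2]
width: 0.084
grip_force: 59.8
```

Run:
```python
from h import *
to(.567,-.186,.2785)
```

```text
t 16.43 tcp [ 0.5657 -0.1855  0.2451] yaw_y 1.10 tilt [ 0.001 -0.    -1.   ] delta mm [ -0.5   1.3 -33.4]
  F [-2.72  1.42  6.21] width 0.084 grip 59.8 q [-0.36  0.11  1.76  0.    1.27 -0.38]
```

Request:
jog_arm(motion=[[-1,0,0,-0.3,0],[-1,0,0,-0.3,0],[-1,0,0,0,0],[-1,0,0,0,0],[-1,0,0,0,0]])

```text
time: 16.85
tool_pos: [0.5656, -0.1854, 0.2451]
tcp_rot: [2.2, 2.242, 0.0]
wrist_force: [-1.3, 0.6, 5.2]
width: 0.086
grip_force: 59.7
```

Request:
jog_arm(motion=[[-1,0,0,-0.2,0],[-1,0,0,0,0],[-1,0,0,0,0],[-1,0,0,0,0]])

```text
time: 17.18
tool_pos: [0.5656, -0.1855, 0.2451]
tcp_rot: [2.2, 2.242, 0.0]
wrist_force: [0.3, 0.3, 4.3]
width: 0.085
grip_force: 59.6
```

Request:
jog_arm(motion=[[-1,0,0,-0.3,0],[-1,0,0,-0.2,0],[-1,0,0,0,0],[-1,0,0,0,0]])

```text
time: 17.52
tool_pos: [0.5655, -0.1854, 0.2452]
tcp_rot: [-2.2, -2.243, -0.0]
wrist_force: [1.1, -0.0, 0.5]
width: 0.081
grip_force: 59.0
```

Request:
jog_arm(motion=[[-1,0,0,-0.2,0],[-1,0,0,0,0],[-1,0,0,0,0],[-1,0,0,0,0]])

```text
time: 17.85
tool_pos: [0.5652, -0.1854, 0.2453]
tcp_rot: [-2.2, -2.242, 0.001]
wrist_force: [0.9, -0.1, -1.3]
width: 0.09
grip_force: 58.8
```

Nearly neutral, with most of the weight on the hook. Releasing gently.

Request:
jog_arm(motion=[[-1,0,0,0,0],[-1,0,0,0,0],[-0.84,0,0,0,0],[-0.8,0,0,0,0],[-0.75,0,0,0,0],[-0.7,0,0,0,0],[-0.6,0,0,0,0],[-0.5,0,0,0,0],[-0.4,0,0,0,0],[-0.4,0,0,0,0]], force=20)

```text
time: 18.68
tool_pos: [0.5655, -0.1854, 0.2459]
tcp_rot: [2.2, 2.243, 0.0]
wrist_force: [-0.1, 0.2, 0.8]
width: 0.302
grip_force: 0.0
```

Run:
```python
from h import *
to(.567,-.186,.2785)
im,W=cloud("side"); cv2.imwrite("pics/s4.png",cv2.resize(im[80:300,180:480,::-1],(800,587),interpolation=cv2.INTER_CUBIC))
```

```text
t 18.68 tcp [ 0.5655 -0.1854  0.2459] yaw_y 1.10 tilt [ 0. -0. -1.] delta mm [ -0.6   1.5 -32.6]
  F [-0.1   0.18  0.79] width 0.302 grip 0.0 q [-0.36  0.1   1.76 -0.    1.27 -0.38]
```

View pics/s4.png

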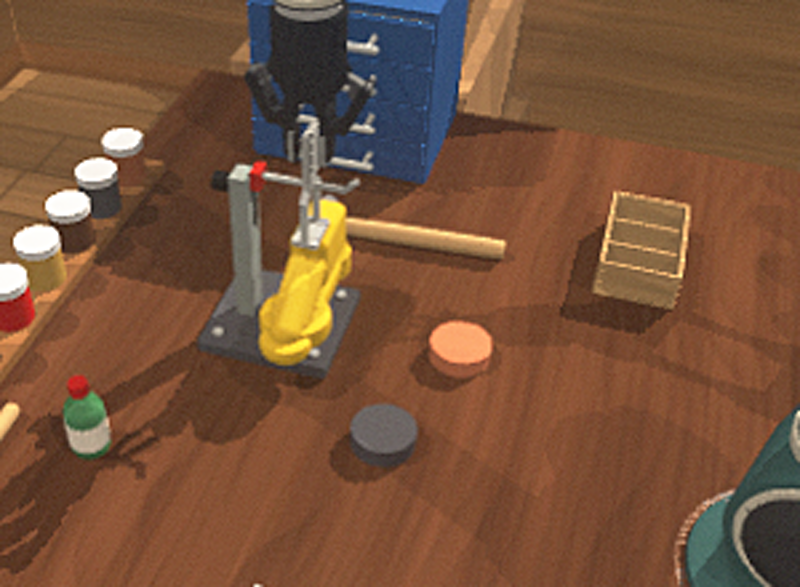

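The last hangs upright on the bar at (315,185), with the fingers clear on both sides. Retreating straight up, then waiting for it to settle.

Request:
jog_arm(motion=[[-0.3,0,0,-4,0],[-0.3,0,0,-8,0],[-0.3,0,0,-12,0],[-0.3,0,0,-16,0],[-0.3,0,0,-20,0],[-0.3,0,0,-20,0],[-0.3,0,0,-20,0],[-0.3,0,0,-10,0],[-0.3,0,0,0,0],[-0.3,0,0,0,0]])

```text
time: 19.57
tool_pos: [0.5658, -0.1856, 0.3568]
tcp_rot: [2.199, 2.241, 0.001]
wrist_force: [-0.0, 0.1, -0.1]
width: 0.345
grip_force: 0.0
```

Request:
jog_arm(motion=[[-0.3,0,0,0,0],[-0.3,0,0,0,0],[-0.3,0,0,0,0],[-0.3,0,0,0,0],[-0.3,0,0,0,0],[-0.3,0,0,0,0],[-0.3,0,0,0,0],[-0.3,0,0,0,0],[-0.3,0,0,0,0],[-0.3,0,0,0,0]])

```text
time: 20.4
tool_pos: [0.5655, -0.1854, 0.3559]
tcp_rot: [2.2, 2.242, 0.0]
wrist_force: [-0.0, 0.3, -0.3]
width: 0.352
grip_force: 0.0
```

```bash
cat > chk.py <<'E'
from h import *
to(.567,-.186,.35)
for i in range(4):
    im,W=cloud("wrist")
    T=W[(np.hypot(W[...,0]-.566,W[...,1]+.186)<.04)&(W[...,2]>.277)&(W[...,2]<.295)]
    B=W[(np.hypot(W[...,0]-.566,W[...,1]+.186)<.16)&(W[...,2]>.06)&(W[...,2]<.16)]
    print(T.mean(0).round(4),T[:,2].max().round(4),cv2.minAreaRect(T[:,:2].astype(np.float32)),np.median(B,0).round(4))
cv2.imwrite("pics/w5.png",im[...,::-1])
E
python3 chk.py
```

```text
t 20.40 tcp [ 0.5655 -0.1854  0.3559] yaw_y 1.10 tilt [ 0. -0. -1.] delta mm [-0.6  1.5  5.9]
  F [-0.03  0.34 -0.33] width 0.352 grip 0.0 q [-0.36  0.06  1.61  0.    1.47 -0.38]
[ 0.5648 -0.1843  0.2825] 0.2847 ((0.5650153160095215, -0.1855313628911972), (0.007689680904150009, 0.03597525879740715), 0.8685858249664307) [ 0.5676 -0.1487  0.1056]
[ 0.5648 -0.1843  0.2826] 0.2846 ((0.5650190711021423, -0.18563246726989746), (0.0077007547952234745, 0.036147501319646835), 0.9335260391235352) [ 0.5676 -0.1486  0.1058]
[ 0.5648 -0.1843  0.2826] 0.2845 ((0.565004825592041, -0.18554739654064178), (0.007689473684877157, 0.035845622420310974), 0.8693749308586121) [ 0.5676 -0.1485  0.1055]
[ 0.5648 -0.1843  0.2826] 0.2848 ((0.565004825592041, -0.18567147850990295), (0.007708813063800335, 0.035870835185050964), 0.8797834515571594) [ 0.5676 -0.1486  0.1057]
```

View pics/w5.png

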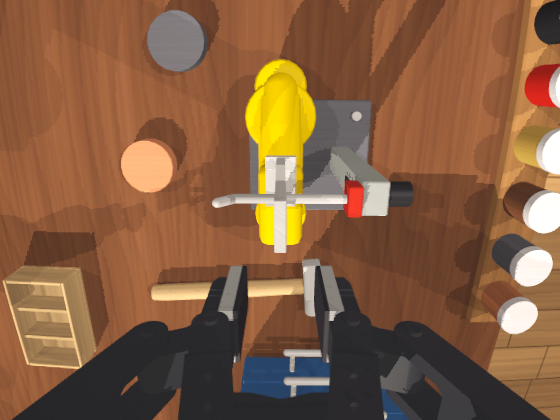

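The last hangs still: its top is at z=0.2847 and steady, the eye sits on the bar at (281,200), it is upright, and the gripper is clear.

```bash
python3 -c "
from workcell import bot
print(bot.finish_job())"
```

```text
the job is handed in; nothing more can be done
None
```

The yellow last is hanging upright and still from the hook by its eye, after a steady downward pull of about 9 N for over a second; I then let go, moved the gripper clear and handed the job in at about 21 s (no verdict was returned).

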